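# Square a loaf tin into the dating jig and hold it

### The arm

A 6-joint arm with a two-finger parallel gripper is mounted at the origin on the work surface. World frame = base frame: x ahead of the robot, y to its left, z up, the work surface at z = 0. Lengths are in mm, angles in rad, forces in N, time in s.
With the tool pointing down it reaches from about 275 to 1000 mm from the base axis. Payload 8.4 kg.
Tool frame: the origin (TCP) lies at the very end of the fingers, on their centre line; the grasp point (between the pads) lies 19 mm behind it; z points along the fingers, y is the direction in which the jaws open and shut (so a half turn about z gives the same grasp; the last joint's range is limited). The gripper opens to 85 mm and grips with 20 to 120 N. Pads are 22 mm wide; open, the fingers measure 114 mm over their backs; the gripper's body (76 mm by 85 mm) begins 54 mm behind the grasp point. The pads swing forward as they close: fully open they stand 13 mm farther back than shut.
Start: joints at [1.321, 0.353, 1.633, -0, 1.155, -0.002], TCP at [153.293, 605.912, 203.681] pointing down, gripper open.
Joint ranges: [-2.63, 2.63], [-0.92, 2.1], [0.06, 2.66], [-1.3, 4.44], [0, 2.69], [-3.02, 3.02]. Speed limits (rad/s): [2.22, 2.22, 2.79, 3.14, 3.14, 3.14].

### API

Orientations are given as [roll, pitch, yaw] about the fixed x, y, z axes, in that order (R = Rz(yaw) Ry(pitch) Rx(roll)).
In Python, from rig import r gives the robot as it stands.
- The arm moves only by the tool move_arm, never from a script. Its argument "increments" is a list of rows, each an object of numbers: "tx", "ty", "tz": the shift along the tool's x, y, z in cm; "rx", "ry", "rz": the turn, a rotation vector about the tool's x, y, z in degrees; "gripper": the gripper's target within -1 to 1 (fully open at 1, half-way at 0, shut at -1). A call has 1 to 12 rows; each row shifts and turns the commanded pose from where the row before left it, along the tool's axes as they then stand; what a row does not reach is not made up. A row lasts 1/10 s, in which the tool goes at most 50 mm and 8.59 degrees, less where a joint would pass 70% of its speed; a pose out of reach is approached as far as the arm can. A call is refused whole if a number of a shift passes 5 or a number of a turn 8.59, either way. A call with a gripper value outside its range is refused whole. The fingers move at their own pace and stop on an object; "squeeze" is the grip in N (left out, the last holds). Time passes only in rows, so rows that do not move let the fingers close. It gives the time, the measured TCP pose, the force and the opening at its end, in the units of the state.
- r.sense(): the state, without advancing time (a new reading comes with each control period).
- r.grab_frame(name): name is "scene" or "top"; returns (picture, depth): 420x560x3 uint8, red, green, blue; 420x560 float32, mm along the optical axis (not along the pixel's ray), 0 where there is no reading.
- r.camera_model(name): a dict with "fx", "fy", "cx", "cy" (pixels), "k1" (the pictures are not rectified: a ray, as slopes to the right and down, at radius r is drawn at 1 + k1 r^2 times it, then the intrinsics apply), "R" (3x3) and "t" (3): a world point X has camera coordinates R X + t. Camera axes: x right, y down, z forward; pixel columns grow to the right and rows downward; lengths in mm; the calibration is good to about 2 mm. A picture is of the moment at which its call begins. camera_model takes no time and is no camera call.
- r.sign_off(): hands the job in, once; it reports no verdict.
Trained networks look in the newest picture that a camera, given by its name, has taken for a name from the list of things; names that differ only in an ending like _2 or _b are one class to them, and where a whole thing is asked for, a point or a joint stands for the part that bears it (a point fixed in the world has none). Each returns a list of dicts, best first, with "confidence" (0 to 1); they miss things now and then, are a little off and sometimes report something else, mostly with a low value. They report only what shows in the picture. A call takes as long as a camera call. They do not tell look-alikes from the thing itself.
- r.cut_out(query, camera): "mask" (420x560 bool, what is visible of it) and "bbox" ([left, top, right, bottom] in pixels, round what is visible of it).
- r.place_of(query, camera): "location" ([row, column] in pixels: a listed point, or the origin of a listed thing).
The state is a dict: "clock": time; "qpos": joint angles; "qvel": joint speeds; "joint_efforts": joint torques, N m; "eef_pos": TCP position; "tcp_rot": TCP orientation; "contact_force": force on the tool from outside, world axes, zero at the start; "wrist_torque": the same for the moment, N m; "opening": opening from 0.0 (shut) to 1.0 (fully open).
Only numpy, scipy, OpenCV 4.12 (cv2) and the standard library are available. Lean on these libraries where they do the work, as an engineer would, in place of code of your own. Each camera call takes 0.05 s, during which the arm holds its last target. There are 200 camera calls.

### The job

First fold the white cover of the wooden dating jig up on its hinge until it stands upright, and leave it standing. Then fetch the lidded loaf tin, stand it flat on the jig's board and press it squarely into the corner, its end against the short far stop and its long side against the long side stop. Finish while still holding the tin firmly pressed against both stops at once (do not let go), and leave the bowl, the jar and the dough scraper where they are.

Things in the scene. Friction and masses are not known exactly. Their poses are not given: they have to be found in the camera images.
- jig: Wooden board 215 x 150 x 16 mm, fixed to the bench. Origin on the bench under it; x points away from the robot at yaw 0, y left, z up; it spans x -100 to 115, y -75 to 75 mm, upper face z = 16 mm. It carries two stops forming a corner open towards -x and -y and, at the far end, two hinge posts for the cover, 12 mm wide, topping out at z = 60 mm (x 97, y +-49 mm).
- stop_far: Short dark steel stop bar across the board, 60 mm long along the jig's y, 8 mm thick, 20 mm high above the board. Origin at the middle of its near face, at board level; its face looks to the jig's -x and is at jig x = 45 mm, y = -30 to +30 mm. Axes as the jig's.
- stop_side: Long dark steel stop bar along the board's left (+y) side, 110 mm long along the jig's x (jig x -75 to +35 mm), 8 mm thick, 20 mm high above the board. Origin at the middle of its inner face, at board level; its face looks to the jig's -y and is at jig y = 35 mm. Axes as the jig's.
- corner (a point): The corner where the planes of the two stop faces meet, at board level (jig x 45, y 35, z 16 mm). A tin fully home has its middle 55 mm before it in the jig's x and 30 mm to the right of it (-y), that is at jig x -10, y 5 mm. Axes as the jig's.
- cover (a joint): Angle of the white cover panel (rad): 0 = level over the corner, pointing to the jig's -x; grows as it is lifted; 1.571 = upright; goes on to 2.2. Hinge axis along the jig's y. Stiff hinge: the cover stays where it is left and needs about 2 to 4 N at its rod. Panel 165 mm long, 84 mm wide, 5 mm thick; it starts part-way lifted, at 0.15 to 0.6.
- cover_hinge (a point): Point on the cover's hinge axis, middle of its width: jig x 95, y 0, z 55 mm. Axes as the jig's.
- cover_grip (a point): Point to grip on the round steel rod, 10 mm thick, that edges the cover's free end. The rod is parallel to the hinge axis, 170 mm from it, and sticks out 68 mm beyond the panel on the right (-y), ending at jig y -110 mm; this point is on its centre line at jig y -80 mm. It can be pinched from above and turns between the fingers. Axes turn with the cover.
- tin: Closed loaf tin of bright metal with a flat lid, 110 x 60 x 75 mm (x, y, z), about 0.45 kg (0.3 to 0.65), standing free on the bench to the right of the jig. Origin in the middle of its underside; x along its length, z up. Either end may go to the front.
- bowl: Red plastic bowl, 130 mm across, 55 mm high, to the left of the jig; leave alone. Origin under its middle.
- jar: Small amber glass jar with steel cap, 56 mm across, 85 mm high, beyond the tin; leave alone. Origin under its middle.
- scraper: Dough scraper lying flat, white blade 90 x 130 mm with a wooden grip 14 mm high, far to the right; leave alone. Origin under the blade's middle.
Things that resemble listed ones, but are neither listed nor needed, are in the scene too. Leave any blue or red look-alike of the tin alone.

How it is judged (in metres and radians):
On the way, in this order (a step that is already met when the one before it is completed fails the run):
1. the cover stands upright (within 10 degrees), let go (value of joint cover between 1.396 and 1.745 rad and velocity of joint cover between -0.05 and 0.05 rad/s and distance between the grasp point and cover_grip above 0.04 m), for 0.2 s.
2. the tin stands on the jig's board, near the corner (z of tin in the frame of jig between 0.012 and 0.019 m and x of tin in the frame of jig between -0.08 and 0.01 m and y of tin in the frame of jig between -0.06 and 0.02 m), for 0.1 s.
At the end, for the whole second after the job is handed in: Cover upright within 10 degrees; tin flat on the board, square within 3 degrees, end and long side within 3.5 mm of the stops, pressing each stop with over 1.5 N and held or pushed by the fingers with over 1 N all through the last second; bowl, jar and scraper moved less than 30 mm (value of joint cover between 1.396 and 1.745 rad and contact force between tin and stop_far above 1.5 N and contact force between tin and stop_side above 1.5 N and contact force between tin and the fingers above 1 N and angle between the x axis of tin and the x axis of jig, either way round below 0.05 rad and angle between tin's own z axis and vertical below 0.05 rad and x of tin in the frame of jig between -0.0135 and -0.0065 m and y of tin in the frame of jig between 0.0015 and 0.0085 m and z of tin in the frame of jig between 0.0135 and 0.0185 m and linear speed of tin below 0.02 m/s and distance of each of bowl, jar, scraper from where it was at the start of the episode below 0.03 m); the arm keeps its last pose, push and grip.
It fails at once if the bowl, the jar or the scraper was moved by more than 30 mm (distance of any of bowl, jar, scraper from where it was at the start of the episode above 0.03 m).
It also fails if it takes over 72 s, if anything falls off the work surface, if the arm or the gripper's body presses on something with over 40 N, if the wrist force passes 120 N, or if a joint passes its speed limit or range.

## Working session

There is one attempt and no reset: what is moved stays moved. The work goes in short steps, Python scripts to look and compute and a tool call to move; the robot and the scene stay as the last step left them, time stands still between calls to the robot, and variables do not carry over. Pictures are saved under pics/ and viewed, about 8 in all and at most 12, crops included, and the job is handed in when it is done.

Besides the shell and the picture viewer there is one more tool, called after ">>>" by a JSON object that holds its "op" and its "data", one argument or row to a line. move_arm: Moves the arm, as the interface text tells. Its arguments: {"type":"object","properties":{"increments":{"type":"array","items":{"type":"object","properties":{"tx":{"type":"number"},"ty":{"type":"number"},"tz":{"type":"number"},"rx":{"type":"number"},"ry":{"type":"number"},"rz":{"type":"number"},"gripper":{"type":"number"}}}},"squeeze":{"type":"number"}},"required":["increments"]}

```bash
mkdir -p pics; ls
python3 - <<'E'
from rig import r
import cv2,numpy as np
for c in("scene","top"):
    p,d=r.grab_frame(c); cv2.imwrite(f"pics/{c}0.png",p[:,:,::-1]); np.save(f"{c}_d.npy",d)
    m=r.camera_model(c); print(c,{k:np.round(v,3).tolist() for k,v in m.items()})
    for q in("jig","tin","cover_grip","cover_hinge","corner","stop_far","stop_side","bowl","jar","scraper"):
        print(q,[(np.round(o["location"]).tolist(),round(o["confidence"],2)) for o in r.place_of(q,c)][:3])
print(r.sense())
E
```

```text
pics
scene {'fx': 540.283, 'fy': 540.283, 'cx': 293.964, 'cy': 203.165, 'k1': 0.038, 'R': [[0.428, 0.904, 0.01], [0.761, -0.355, -0.543], [-0.487, 0.24, -0.84]], 't': [-146.576, -409.167, 2185.762]}
jig []
tin [([271.0, 225.0], 0.87), ([221.0, 226.0], 0.86), ([177.0, 244.0], 0.69)]
cover_grip [([212.0, 353.0], 0.64), ([185.0, 308.0], 0.63)]
cover_hinge [([208.0, 356.0], 0.58)]
corner [([200.0, 353.0], 0.88)]
stop_far []
stop_side []
bowl [([170.0, 410.0], 0.76)]
jar [([277.0, 297.0], 0.6)]
scraper [([247.0, 168.0], 0.8)]
top {'fx': 448.671, 'fy': 448.671, 'cx': 274.104, 'cy': 218.413, 'k1': -0.142, 'R': [[0.005, -1.0, 0.015], [-0.997, -0.006, -0.072], [0.072, -0.014, -0.997]], 't': [-77.629, 531.823, 1354.186]}
jig [([212.0, 228.0], 0.57)]
tin [([185.0, 376.0], 0.9), ([241.0, 355.0], 0.83), ([290.0, 307.0], 0.74)]
cover_grip [([226.0, 256.0], 0.77)]
cover_hinge [([176.0, 225.0], 0.93)]
corner [([197.0, 215.0], 0.72)]
stop_far []
stop_side []
bowl []
jar [([146.0, 309.0], 0.69)]
scraper [([237.0, 418.0], 0.86), ([211.0, 226.0], 0.72)]
{'clock': 1.1, 'qpos': array([ 1.32062470e+00,  3.52984076e-01,  1.63337772e+00,  2.66291105e-06,
        1.15523145e+00, -2.40734534e-03]), 'qvel': array([ 0.00034935,  0.00102003, -0.00026259, -0.00079196, -0.0013937 ,
        0.00053936]), 'joint_efforts': array([-3.28800970e-04, -6.05191183e+01, -3.42434442e+01,  6.34503795e-05,
        9.02576703e-04, -1.26204549e-05]), 'eef_pos': array([153.27820882, 605.91915225, 203.70046973]), 'tcp_rot': array([-3.14159207e+00, -2.43768271e-06,  2.89382730e+00]), 'contact_force': array([ 0.74504616, -0.48327375,  0.49818091]), 'wrist_torque': array([-0.01021625, -0.00723905,  0.00064065]), 'opening': 0.996551169966176}
```

View pics/top0.png

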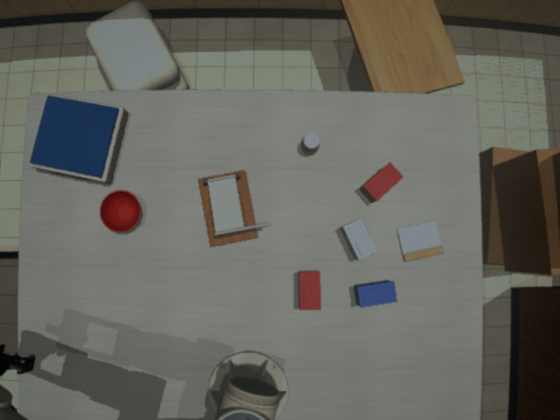

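View pics/scene0.png

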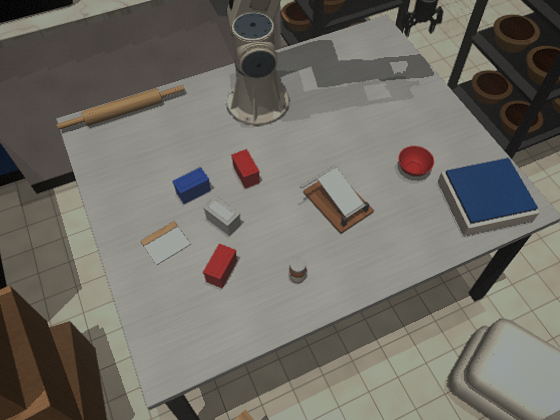

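Top: bright tin at (358,239); jig round (229,208), with its rod sticking out to about (268,224); jar (311,143), scraper (420,240), look-alikes at (310,290), (376,293), (382,183). The scene view agrees.

```bash
cat > h.py <<'E'
import numpy as np,cv2
from rig import r
def cloud(c):
    p,d=r.grab_frame(c); m=r.camera_model(c)
    K=np.array([[m["fx"],0,m["cx"]],[0,m["fy"],m["cy"]],[0,0,1]])
    h,w=d.shape; uv=np.stack(np.meshgrid(np.arange(w),np.arange(h)),-1).reshape(-1,1,2).astype(float)
    n=cv2.undistortPoints(uv,K,np.array([m["k1"],0,0,0,0.]),).reshape(h,w,2)
    C=np.dstack([n,np.ones((h,w))])*d[...,None].astype(float)
    W=(C-np.array(m["t"]))@np.array(m["R"])
    W[d==0]=np.nan
    return p,W
def proj(c,X):
    m=r.camera_model(c); Y=np.array(m["R"])@np.array(X,float)+m["t"]; a=Y[:2]/Y[2]; a=a*(1+m["k1"]*(a@a))
    return a*[m["fx"],m["fy"]]+[m["cx"],m["cy"]]
def rect(P):
    (c,s,a)=cv2.minAreaRect(P[:,:2].astype(np.float32)); return np.round(c,1),np.round(s,1),round(a,2)
E
python3 - <<'E'
from h import *
for c,tb,jb in(("top",(335,215,382,265),(190,160,280,255)),("scene",(200,195,245,237),(290,160,380,240))):
    p,W=cloud(c)
    l,t,R,b=tb; w=W[t:b,l:R].reshape(-1,3); hi=w[(w[:,2]>68)&(w[:,2]<85)]
    print(c,"tin",len(hi),np.median(hi[:,2]),rect(hi),"med",np.median(hi,0))
    l,t,R,b=jb; w=W[t:b,l:R].reshape(-1,3); q=p[t:b,l:R].reshape(-1,3).astype(int)
    br=(q[:,0]>q[:,2]+35)&(w[:,2]>8)&(w[:,2]<24); B=w[br]
    print("board",len(B),np.median(B[:,2]),rect(B))
    wh=(abs(q[:,0]-q[:,2])<25)&(w[:,2]>45)&(q.sum(1)>330); A=w[wh]
    print("white",len(A)); 
    if len(A)>20:
        f=np.linalg.lstsq(np.c_[A[:,:2],np.ones(len(A))],A[:,2],rcond=None)[0]; print("plane",f,"angle",np.arctan(np.hypot(*f[:2])),"dir",np.arctan2(-f[1],-f[0]),"xyz range",A.min(0),A.max(0))
    w2=w.reshape(b-t,R-l,3)
    if c=="top":
        for y in range(212-160,240-160,2): print(160+y,[int(v) if v==v else -1 for v in w2[y,60:90:2,2]])
    s=cv2.resize(p[t-10:b+10,l-10:R+10],None,fx=5,fy=5,interpolation=cv2.INTER_CUBIC); cv2.imwrite(f"pics/jig_{c}.png",np.clip(s[:,:,::-1]*1.3,0,255))
E
```

```text
top tin 792 74.26073569465467 (array([ 468.9, -326.7]), array([112.8,  63.7]), 26.29) med [ 468.94870392 -325.75337273   74.26073569]
board 1224 14.931786432222324 (array([565. ,  70.4]), array([212.5, 146.6]), 11.38)
white 1556
plane [-2.69244186e-01 -5.72648406e-02  2.36371369e+02] angle 0.26861403757543684 dir 0.20956467059881015 xyz range [483.15881341 -52.97063557  50.58210776] [660.15304117 125.34858538 108.85425314]
212 [17, 15, -3, 0, -8, 0, -3, 2, 0, -3, -5, 2, -3, 3, 3]
214 [13, 15, 0, 0, -3, 0, -2, 1, -3, -2, -1, -6, -6, 0, -1]
216 [18, 18, 17, -4, -4, -6, -6, -3, 0, 0, -4, -3, 0, 0, 1]
218 [16, 14, 10, 0, -2, -3, -1, -2, 0, -4, -2, -3, -1, 2, -1]
220 [21, 15, 11, 1, 0, 1, -1, 0, 7, -3, 0, 0, 1, -3, 0]
222 [16, 8, 10, -8, 1, -2, 2, 1, -2, 2, -3, -1, 0, -2, 0]
224 [14, 15, 10, 0, 98, 102, 102, 104, 105, -2, -2, 1, -1, 0, -3]
226 [101, 107, 100, 99, 93, 100, 105, -1, -3, -1, -7, 1, -6, -1, -1]
228 [103, 99, 18, 13, 3, 1, 2, 2, 2, -3, 0, 4, -1, -3, -4]
230 [18, 12, 12, 13, -1, -3, -1, 0, -1, -1, 3, -2, 0, 0, 0]
232 [17, 15, 9, 15, -4, 0, -5, -3, -5, -3, -2, -2, -3, -2, -3]
234 [11, 11, 17, 17, -2, 0, -3, 1, -4, -3, 2, 0, 3, -2, -2]
236 [19, 18, 16, 9, -2, 0, -5, 5, 1, -1, -4, -2, 0, 1, -6]
238 [10, 12, 13, -6, -4, -1, 0, -3, -1, 0, 3, -3, 0, -3, -2]
scene tin 542 75.77435177031899 (array([ 469.9, -334. ]), array([119.9,  67.2]), 25.8) med [ 472.20382601 -332.90786616   75.77435177]
board 751 16.099195940824526 (array([566. ,  65.6]), array([216.3, 153.8]), 10.55)
white 1153
plane [-2.64804622e-01 -6.81934255e-02  2.35669607e+02] angle 0.2669193930367817 dir 0.25204701758292736 xyz range [478.61929307 -56.77267082  50.13157741] [660.68417555 137.37630278 113.58705362][ WARN:0@2.009] global loadsave.cpp:1063 imwrite_ Unsupported depth image for selected encoder is fallbacked to CV_8U.
```

View pics/jig_top.png

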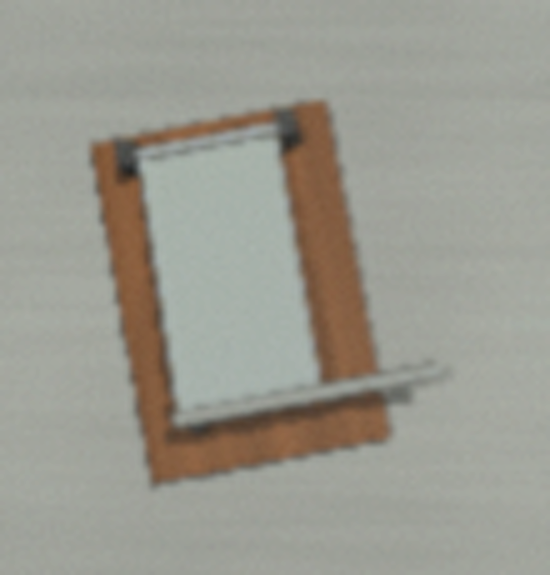

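Crop: board yawed about 11°, hinge at the far end, and the rod's free part sticks out to the right (crop (450,370)). Panel plane gives an angle of 0.267 and the rod height agrees (about 103 on top). I'll turn the tool first, and meanwhile refine and check the reprojection.

>>> {"op": "move_arm", "data": {
  "increments": [
    {"rz": 8.1,"gripper": 1},
    {"rz": 8.1},
    {"rz": 8.1},
    {"rz": 8.1},
    {"rz": 8.1},
    {"rz": 8.1},
    {"rz": 8.1},
    {"rz": 8.1}
  ]
}}

```text
invalid input
```

```bash
cat >> h.py <<'E'
J=np.array([558,68.,0]); PSI=0.19
def jw(x,y,z,J=J,psi=PSI):
    c,s=np.cos(psi),np.sin(psi); return J+[c*x-s*y,s*x+c*y,z]
from scipy.spatial.transform import Rotation as Ro
def to(X,yaw=None):
    s=r.sense(); M=Ro.from_euler("xyz",s["tcp_rot"])
    print("t",round(s["clock"],2),"tcp",np.round(s["eef_pos"],1),np.round(s["tcp_rot"],3),"F",np.round(s["contact_force"],1),"op",round(s["opening"],3))
    print("need cm (tool axes)",np.round(M.inv().apply(np.array(X)-s["eef_pos"])/10,2), "" if yaw is None else "rz deg %.2f"%-np.degrees((yaw-s["tcp_rot"][2]+np.pi)%(2*np.pi)-np.pi))
E
python3 - <<'E'
from h import *
from scipy.optimize import least_squares
# board outline fit per camera: mask brown in image vs projected corners
g=[];
for c,jb in(("top",(190,160,280,255)),("scene",(290,160,380,240))):
    p,W=cloud(c); l,t,R,b=jb; w=W[t:b,l:R].reshape(-1,3); q=p[t:b,l:R].reshape(-1,3).astype(int)
    B=w[(q[:,0]>q[:,2]+35)&(w[:,2]>5)&(w[:,2]<27)]
    def f(v):
        cs,sn=np.cos(v[2]),np.sin(v[2]); d=B[:,:2]-v[:2]; x=cs*d[:,0]+sn*d[:,1]; y=-sn*d[:,0]+cs*d[:,1]
        return [np.percentile(x,99.3)-115,np.percentile(x,.7)+100,np.percentile(y,99.3)-75,np.percentile(y,.7)+75]
    # orientation: minimise extent scatter via edges: fit left/right edge lines
    best=[]
    for yaw in np.arange(.14,.25,.005):
        cs,sn=np.cos(yaw),np.sin(yaw); x=cs*B[:,0]+sn*B[:,1]; y=-sn*B[:,0]+cs*B[:,1]
        best.append((np.ptp(np.percentile(x,[1,99]))+np.ptp(np.percentile(y,[1,99])),yaw,np.mean(np.percentile(x,[.7,99.3])),np.mean(np.percentile(y,[.7,99.3]))))
    m,yaw,xm,ym=min(best); cs,sn=np.cos(yaw),np.sin(yaw); o=xm-7.5
    print(c,"yaw",yaw,"jig",cs*o-sn*ym,sn*o+cs*ym)
    for n,X in(("hinge",jw(95,0,55)),("grip",jw(-69,-80,100)),("tip",jw(-69,-110,100)),("corner",jw(45,35,16))): print(n,proj(c,X).round(1)[::-1])
to(jw(-69,-80,204),1.763)
E
```

```text
top yaw 0.20500000000000007 jig 557.454397012434 68.16616577835028
hinge [177.8 221.1]
grip [225.6 256.8]
tip [223.7 267. ]
corner [197.6 214.1]
scene yaw 0.21000000000000008 jig 558.5173331649291 62.09126012040285
hinge [210.9 355.7]
grip [182.6 308.4]
tip [186.8 301.4]
corner [202.1 353.1]
t 1.3 tcp [153.3 605.9 203.7] [-3.142 -0.     2.894] F [-0.3  0.2 -0.1] op 1.001
need cm (tool axes) [-4.957e+01 -5.239e+01 -3.000e-02] rz deg 64.79
```

>>> {"op": "move_arm", "data": {
  "increments": [
    {"tx": 0,"ty": 0,"tz": 0,"rx": 0,"ry": 0,"rz": 8.1,"gripper": 1},
    {"tx": 0,"ty": 0,"tz": 0,"rx": 0,"ry": 0,"rz": 8.1,"gripper": 1},
    {"tx": 0,"ty": 0,"tz": 0,"rx": 0,"ry": 0,"rz": 8.1,"gripper": 1},
    {"tx": 0,"ty": 0,"tz": 0,"rx": 0,"ry": 0,"rz": 8.1,"gripper": 1},
    {"tx": 0,"ty": 0,"tz": 0,"rx": 0,"ry": 0,"rz": 8.1,"gripper": 1},
    {"tx": 0,"ty": 0,"tz": 0,"rx": 0,"ry": 0,"rz": 8.1,"gripper": 1},
    {"tx": 0,"ty": 0,"tz": 0,"rx": 0,"ry": 0,"rz": 8.1,"gripper": 1},
    {"tx": 0,"ty": 0,"tz": 0,"rx": 0,"ry": 0,"rz": 8.1,"gripper": 1}
  ],
  "squeeze": 40
}}

```text
clock: 2.1
eef_pos: [153.3, 605.9, 203.7]
tcp_rot: [-3.142, 0.0, 1.757]
contact_force: [0.2, -0.3, 0.5]
opening: 0.996
```

```bash
sed -i 's/PSI=0.19$/PSI=0.198/' h.py; python3 -c "
from h import *
print(jw(-69,-80,100)); to(jw(-69,-80,204),np.pi/2+PSI)"
```

```text
[506.08482916 -24.0098638  100.        ]
t 2.1 tcp [153.3 605.9 203.7] [-3.142  0.     1.757] F [ 0.2 -0.3  0.5] op 0.996
need cm (tool axes) [-6.843e+01  2.301e+01 -3.000e-02] rz deg -0.68
```

>>> {"op": "move_arm", "data": {
  "increments": [
    {"tx": -4.5,"ty": 1.5,"tz": 0,"rx": 0,"ry": 0,"rz": 0,"gripper": 1},
    {"tx": -4.5,"ty": 1.5,"tz": 0,"rx": 0,"ry": 0,"rz": 0,"gripper": 1},
    {"tx": -4.5,"ty": 1.5,"tz": 0,"rx": 0,"ry": 0,"rz": 0,"gripper": 1},
    {"tx": -4.5,"ty": 1.5,"tz": 0,"rx": 0,"ry": 0,"rz": 0,"gripper": 1},
    {"tx": -4.5,"ty": 1.5,"tz": 0,"rx": 0,"ry": 0,"rz": 0,"gripper": 1},
    {"tx": -4.5,"ty": 1.5,"tz": 0,"rx": 0,"ry": 0,"rz": 0,"gripper": 1},
    {"tx": -4.5,"ty": 1.5,"tz": 0,"rx": 0,"ry": 0,"rz": 0,"gripper": 1},
    {"tx": -4.5,"ty": 1.5,"tz": 0,"rx": 0,"ry": 0,"rz": 0,"gripper": 1},
    {"tx": -4.5,"ty": 1.5,"tz": 0,"rx": 0,"ry": 0,"rz": 0,"gripper": 1},
    {"tx": -4.5,"ty": 1.5,"tz": 0,"rx": 0,"ry": 0,"rz": 0,"gripper": 1},
    {"tx": -4.5,"ty": 1.5,"tz": 0,"rx": 0,"ry": 0,"rz": 0,"gripper": 1},
    {"tx": -4.5,"ty": 1.5,"tz": 0,"rx": 0,"ry": 0,"rz": 0,"gripper": 1}
  ]
}}

```text
clock: 3.3
eef_pos: [433.8, 108.4, 204.1]
tcp_rot: [3.141, -0.0, 1.763]
contact_force: [0.6, 1.0, 0.7]
opening: 0.995
```

>>> {"op": "move_arm", "data": {
  "increments": [
    {"tx": -4.8,"ty": 1.7,"tz": 0,"rx": 0,"ry": 0,"rz": -0.7,"gripper": 1},
    {"tx": -4.8,"ty": 1.7,"tz": 0,"rx": 0,"ry": 0,"rz": 0,"gripper": 1},
    {"tx": -4.8,"ty": 1.6,"tz": 0,"rx": 0,"ry": 0,"rz": 0,"gripper": 1},
    {"tx": 0,"ty": 0,"tz": 0,"rx": 0,"ry": 0,"rz": 0,"gripper": 1}
  ]
}}

```text
clock: 3.7
eef_pos: [512.3, -23.6, 204.0]
tcp_rot: [3.14, 0.002, 1.771]
contact_force: [-0.8, 0.3, -1.0]
opening: 1.002
```

```bash
python3 -c "
from h import *
to(jw(-69,-80,81),np.pi/2+PSI)"
```

```text
t 3.7 tcp [512.3 -23.6 204. ] [3.140e+00 2.000e-03 1.771e+00] F [-0.8  0.3 -1. ] op 1.002
need cm (tool axes) [ 0.11 -0.64 12.3 ] rz deg 0.11
```

Descend straddling the rod, then close gently.

>>> {"op": "move_arm", "data": {
  "increments": [
    {"tx": 0.1,"ty": -0.6,"tz": 2,"rx": 0,"ry": 0,"rz": 0,"gripper": 1},
    {"tx": 0,"ty": 0,"tz": 3,"rx": 0,"ry": 0,"rz": 0,"gripper": 1},
    {"tx": 0,"ty": 0,"tz": 3,"rx": 0,"ry": 0,"rz": 0,"gripper": 1},
    {"tx": 0,"ty": 0,"tz": 2.5,"rx": 0,"ry": 0,"rz": 0,"gripper": 1},
    {"tx": 0,"ty": 0,"tz": 1.5,"rx": 0,"ry": 0,"rz": 0,"gripper": 1},
    {"tx": 0,"ty": 0,"tz": 0,"rx": 0,"ry": 0,"rz": 0,"gripper": 1},
    {"tx": 0,"ty": 0,"tz": 0,"rx": 0,"ry": 0,"rz": 0,"gripper": 0},
    {"tx": 0,"ty": 0,"tz": 0,"rx": 0,"ry": 0,"rz": 0,"gripper": -0.5}
  ],
  "squeeze": 40
}}

```text
clock: 4.5
eef_pos: [504.2, -19.0, 84.8]
tcp_rot: [3.14, 0.0, 1.775]
contact_force: [-0.6, -0.2, 1.0]
opening: 0.692
```

>>> {"op": "move_arm", "data": {
  "increments": [
    {"tx": 0,"ty": 0,"tz": 0,"rx": 0,"ry": 0,"rz": 0,"gripper": -1},
    {"tx": 0,"ty": 0,"tz": 0,"rx": 0,"ry": 0,"rz": 0,"gripper": -1},
    {"tx": 0,"ty": 0,"tz": 0,"rx": 0,"ry": 0,"rz": 0,"gripper": -1},
    {"tx": 0,"ty": 0,"tz": 0,"rx": 0,"ry": 0,"rz": 0,"gripper": -1},
    {"tx": 0,"ty": 0,"tz": 0,"rx": 0,"ry": 0,"rz": 0,"gripper": -1},
    {"tx": 0,"ty": 0,"tz": 0,"rx": 0,"ry": 0,"rz": 0,"gripper": -1}
  ]
}}

```text
clock: 5.1
eef_pos: [503.3, -19.1, 83.7]
tcp_rot: [-3.142, -0.0, 1.775]
contact_force: [0.2, 0.3, -1.0]
opening: 0.0
```

Run:
```python
from h import *
to(jw(-69,-80,81),np.pi/2+PSI)
# arc rows from current estimate, 16 steps: tool y=jig x, tz=-up (cm)
a=np.linspace(.267,1.571,17); x=95-170*np.cos(a); z=55+170*np.sin(a)
print(np.c_[np.diff(x)/10,-np.diff(z)/10].round(2).tolist())
p,_=r.grab_frame("scene"); cv2.imwrite("pics/g1.png",cv2.resize(p[60:260,220:420,::-1],None,fx=3,fy=3))
```

```text
t 5.1 tcp [503.3 -19.1  83.7] [-3.142 -0.     1.775] F [ 0.2  0.3 -1. ] op 0.0
need cm (tool axes) [-0.53  0.17  0.27] rz deg 0.35
[[0.42, -1.32], [0.53, -1.28], [0.63, -1.23], [0.73, -1.18], [0.82, -1.12], [0.91, -1.05], [0.99, -0.97], [1.07, -0.88], [1.13, -0.79], [1.2, -0.7], [1.25, -0.6], [1.29, -0.5], [1.33, -0.39], [1.36, -0.28], [1.37, -0.17], [1.38, -0.06]]
```

View pics/g1.png

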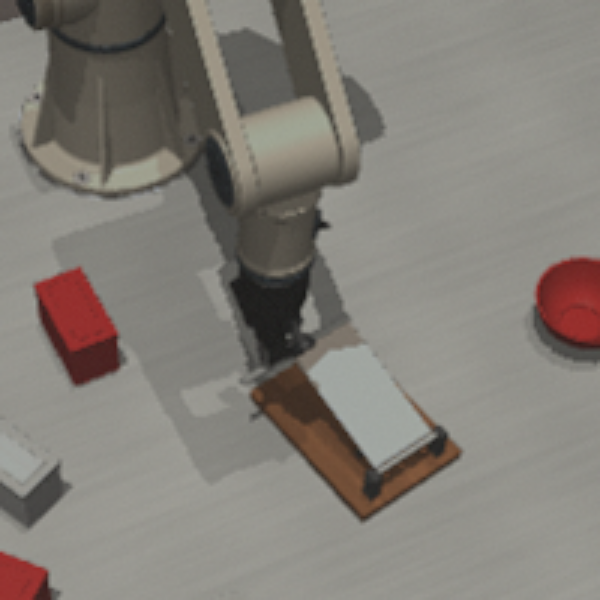

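The picture shows the fingers shut (opening 0.0) with the rod apparently passing in front of them: (245,380) to (310,350), so it was missed. Let me measure the rod directly.

Run:
```python
from h import *
d0=np.load("top_d.npy"); orig=r.grab_frame
p,W=cloud("top"); 
import h
r_=type("X",(),{"grab_frame":lambda s,c:(cv2.imread(f"pics/{c}0.png")[:,:,::-1],np.load(f"{c}_d.npy")),"camera_model":lambda s,c:r.camera_model(c)})()
def rod(c,box):
    for nm,src in(("before",r_),("now",r)):
        h.r=src; p,W=cloud(c); l,t,R,b=box; w=W[t:b,l:R].reshape(-1,3)
        dj=w-J; cs,sn=np.cos(PSI),np.sin(PSI); x=cs*dj[:,0]+sn*dj[:,1]; y=-sn*dj[:,0]+cs*dj[:,1]; z=w[:,2]
        k=(y<-46)&(y>-115)&(z>60)&(z<125)&(x<40)&(x>-100)
        print(c,nm,k.sum(),"x",np.percentile(x[k],[5,25,50,75,95]).round(1),"z",np.percentile(z[k],[10,50,90]).round(1),"y",np.percentile(y[k],[1,50,99]).round(1))
        if nm=="now":cv2.imwrite(f"pics/{c}1.png",cv2.resize(p[t-20:b+20,l-20:R+20,::-1],None,fx=6,fy=6))
rod("top",(240,205,280,245)); rod("scene",(285,160,330,215))
```

```text
top before 77 x [-73.9 -72.2 -69.9 -67.3 -65.3] z [ 98.7 102.3 105.3] y [-109.9  -77.6  -47.7]Traceback (most recent call last):
  File "<stdin>", line 13, in <module>
  File "<stdin>", line 11, in rod
    return _quantile_unchecked(
        a, q, axis, out, overwrite_input, method, keepdims, weights)
    return _ureduce(a,
                    func=_quantile_ureduce_func,
    ...<5 lines>...
                    overwrite_input=overwrite_input,
                    method=method)
    r = func(a, **kwargs)
    result = _quantile(arr,
                       quantiles=q,
    ...<2 lines>...
                       out=out,
                       weights=wgt)
    slices_having_nans = np.isnan(arr[-1, ...])
                                  ~~~^^^^^^^^^
IndexError: index -1 is out of bounds for axis 0 with size 0
```

Run:
```python
from h import *
p,W=cloud("scene"); dj=W-J; cs,sn=np.cos(PSI),np.sin(PSI); x=cs*dj[...,0]+sn*dj[...,1]; y=-sn*dj[...,0]+cs*dj[...,1]; z=W[...,2]
k=(abs(y)<35)&(z>45)&(z<150)&(x<85)&(x>-90)&(p.astype(int).sum(2)>330)
f=np.polyfit(x[k],z[k],1); print(k.sum(),"cover angle",-np.arctan(f[0]),"z at x-70",np.polyval(f,-70), "x range",np.percentile(x[k],[1,99]))
cv2.imwrite("pics/scene1.png",cv2.resize(p[155:225,270:370,::-1],None,fx=8,fy=8,interpolation=cv2.INTER_CUBIC))
```

```text
802 cover angle 0.26273976304031965 z at x-70 102.15590362172875 x range [-63.30912977  83.63608552]
```

View pics/scene1.png

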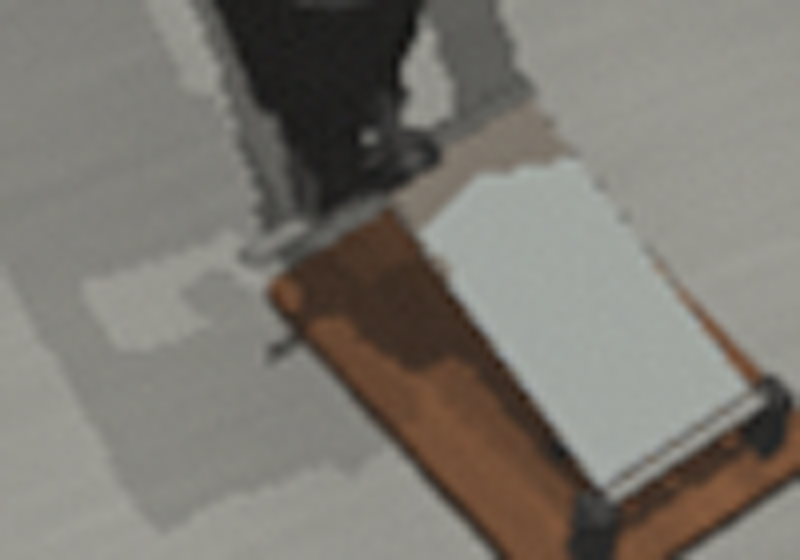

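Run:
```python
from h import *
for c in("scene","top"):
    for n,X in (("tcp",[503.3,-19.1,83.7]),("gp",[503.3,-19.1,102.7]),("tipend",jw(-69,-110,99)),("rodpanel",jw(-69,-42,99))): 
        q=proj(c,X); print(c,n,q.round(1),"crop",((q-[270,155])*8).round())
p,W=cloud("scene"); dj=W-J; cs,sn=np.cos(PSI),np.sin(PSI); x=cs*dj[...,0]+sn*dj[...,1]; y=-sn*dj[...,0]+cs*dj[...,1]; z=W[...,2]
for v in range(176,190,1): print(v,[(int(x[v,u]),int(y[v,u]),int(z[v,u])) for u in range(300,326,3)])
```

```text
scene tcp [309.2 184.4] crop [313. 235.]
scene gp [309.4 181.2] crop [315. 210.]
scene tipend [301.4 187.2] crop [251. 258.]
scene rodpanel [317.1 177.6] crop [377. 181.]
top tcp [255.4 226.6] crop [-117.  573.]
top gp [255.2 226.3] crop [-118.  570.]
top tipend [267.2 223.4] crop [-23. 547.]
top rodpanel [244.  227.9] crop [-208.  583.]
176 [(-165, -40, 0), (-160, -30, -3), (-69, -91, 148), (-55, -90, 163), (-45, -86, 171), (-27, -88, 193), (-18, -83, 198), (-10, -78, 204), (-59, -19, 100)]
177 [(-160, -44, 2), (-155, -34, 0), (-74, -87, 134), (-67, -79, 135), (-39, -91, 176), (-27, -88, 188), (-15, -85, 198), (-13, -74, 191), (-55, -23, 102)]
178 [(-154, -49, 6), (-150, -38, 1), (-70, -90, 135), (-62, -83, 138), (-39, -90, 169), (-25, -89, 184), (-11, -89, 201), (-58, -33, 101), (-52, -24, 100)]
179 [(-153, -50, 1), (-145, -42, 5), (-73, -87, 123), (-63, -82, 130), (-41, -88, 160), (-26, -88, 178), (-58, -46, 106), (-56, -34, 98), (-51, -25, 96)]
180 [(-152, -50, -3), (-144, -43, 0), (-72, -88, 119), (-65, -81, 122), (-57, -74, 124), (-117, -8, 1), (-58, -46, 100), (-54, -36, 97), 
[... 686 characters left out ...]
114, -38, -1), (-98, -37, 16), (-96, -24, 7), (-84, -21, 18), (-47, -40, 77), (-33, -39, 92)]
186 [(-71, -114, 107), (-70, -101, 96), (-115, -51, 2), (-111, -40, -2), (-97, -38, 12), (-85, -34, 22), (-85, -20, 10), (-78, -11, 10), (-30, -42, 93)]
187 [(-71, -114, 101), (-66, -104, 98), (-115, -50, -4), (-95, -53, 21), (-92, -42, 14), (-86, -33, 14), (-79, -24, 14), (-71, -17, 17), (-28, -43, 91)]
188 [(-72, -113, 94), (-117, -63, -2), (-99, -63, 18), (-97, -51, 10), (-85, -48, 22), (-82, -36, 15), (-72, -30, 21), (-69, -19, 15), (-23, -47, 94)]
189 [(-123, -72, -7), (-110, -68, 3), (-98, -64, 13), (-94, -54, 10), (-86, -47, 13), (-78, -39, 16), (-72, -30, 15), (-64, -23, 19), (-26, -44, 80)]
```

Ambiguous: geometry says the rod must lie between the fingers, yet the opening reads 0. Lift test along the arc.

>>> {"op": "move_arm", "data": {
  "increments": [
    {"tx": 0,"ty": 0.2,"tz": -0.65,"rx": 0,"ry": 0,"rz": 0,"gripper": -1},
    {"tx": 0,"ty": 0.2,"tz": -0.65,"rx": 0,"ry": 0,"rz": 0,"gripper": -1},
    {"tx": 0,"ty": 0.25,"tz": -0.65,"rx": 0,"ry": 0,"rz": 0,"gripper": -1},
    {"tx": 0,"ty": 0.25,"tz": -0.65,"rx": 0,"ry": 0,"rz": 0,"gripper": -1}
  ]
}}

```text
clock: 5.75
eef_pos: [512.7, -17.2, 110.6]
tcp_rot: [3.141, 0.0, 1.775]
contact_force: [0.1, 0.9, 0.4]
opening: -0.003
```

```bash
cat >> h.py <<'E'
def cover():
    p,W=cloud("scene"); dj=W-J; cs,sn=np.cos(PSI),np.sin(PSI); x=cs*dj[...,0]+sn*dj[...,1]; y=-sn*dj[...,0]+cs*dj[...,1]; z=W[...,2]
    k=(abs(y)<35)&(z>50)&(z<230)&(x<120)&(x>-90)&(p.astype(int).sum(2)>330)
    A=np.c_[x[k],z[k]]; m=np.median(A,0); d=np.linalg.svd(A-m,full_matrices=False)[2][0]
    if d[1]<0:d=-d
    print(k.sum(),"cover angle",np.arctan2(d[1],-d[0]),"x",np.percentile(x[k],[2,98]),"z",np.percentile(z[k],[2,98]))
E
python3 -c "
from h import *
cover(); to(jw(-69,-80,81),np.pi/2+PSI)"
```

```text
877 cover angle 0.2614467843234126 x [-60.53040185  93.49806593] z [ 56.12160905 102.54232705]
t 5.8 tcp [513.8 -17.2 111.5] [3.139e+00 1.000e-03 1.775e+00] F [1.5 0.5 0.9] op 0.0
need cm (tool axes) [-0.51 -0.9   3.05] rz deg 0.36
```

Not held: the fingers shut above the rod, so their true reach is shorter than assumed. I'll reopen, go about 28 mm deeper and close again.

>>> {"op": "move_arm", "data": {
  "increments": [
    {"tx": 0,"ty": 0,"tz": -2,"rx": 0,"ry": 0,"rz": 0,"gripper": 1},
    {"tx": -0.5,"ty": -0.9,"tz": 0,"rx": 0,"ry": 0,"rz": 0,"gripper": 1},
    {"tx": 0,"ty": 0,"tz": 0,"rx": 0,"ry": 0,"rz": 0,"gripper": 1},
    {"tx": 0,"ty": 0,"tz": 0,"rx": 0,"ry": 0,"rz": 0,"gripper": 1},
    {"tx": 0,"ty": 0,"tz": 0,"rx": 0,"ry": 0,"rz": 0,"gripper": 1},
    {"tx": 0,"ty": 0,"tz": 0,"rx": 0,"ry": 0,"rz": 0,"gripper": 1},
    {"tx": 0,"ty": 0,"tz": 0,"rx": 0,"ry": 0,"rz": 0,"gripper": 1}
  ]
}}

```text
clock: 6.5
eef_pos: [504.3, -24.0, 129.4]
tcp_rot: [-3.141, -0.0, 1.775]
contact_force: [-0.2, 0.3, -0.4]
opening: 1.0
```

>>> {"op": "move_arm", "data": {
  "increments": [
    {"tx": 0,"ty": 0,"tz": 2.5,"rx": 0,"ry": 0,"rz": 0,"gripper": 1},
    {"tx": 0,"ty": 0,"tz": 2.5,"rx": 0,"ry": 0,"rz": 0,"gripper": 1},
    {"tx": 0,"ty": 0,"tz": 1.6,"rx": 0,"ry": 0,"rz": 0,"gripper": 1},
    {"tx": 0,"ty": 0,"tz": 1,"rx": 0,"ry": 0,"rz": 0,"gripper": 1},
    {"tx": 0,"ty": 0,"tz": 0,"rx": 0,"ry": 0,"rz": 0,"gripper": 1}
  ]
}}

```text
clock: 7.0
eef_pos: [503.5, -23.9, 52.5]
tcp_rot: [-3.139, -0.001, 1.775]
contact_force: [-0.2, 0.1, 0.1]
opening: 1.001
```

Run:
```python
from h import *
to(jw(-69,-80,55),np.pi/2+PSI)
p,W=cloud("scene"); cv2.imwrite("pics/scene2.png",cv2.resize(p[150:220,270:370,::-1],None,fx=8,fy=8,interpolation=cv2.INTER_CUBIC))
```

```text
t 7.0 tcp [503.5 -23.9  52.5] [-3.139e+00 -1.000e-03  1.775e+00] F [-0.2  0.1  0.1] op 1.001
need cm (tool axes) [-0.06  0.25 -0.25] rz deg 0.36
```

View pics/scene2.png

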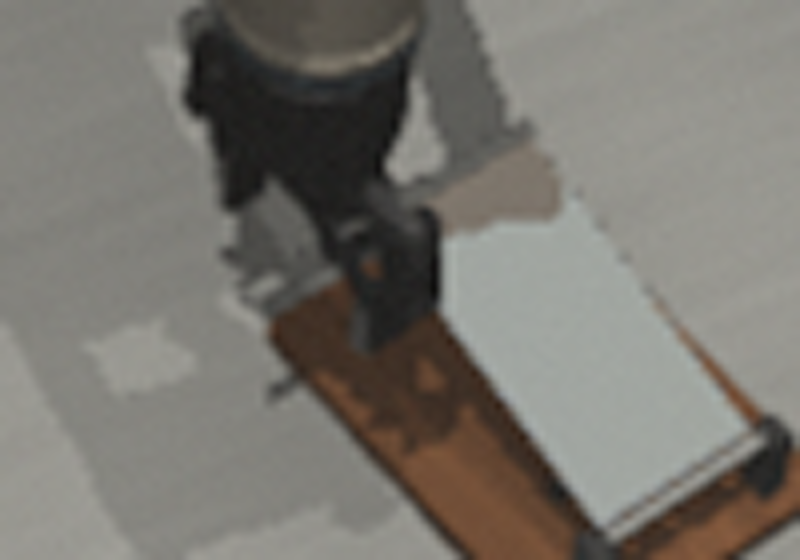

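The far finger (about (390,300)) now hangs well past the rod, and the rod (265,295) runs between the fingers. Close.

>>> {"op": "move_arm", "data": {
  "increments": [
    {"tx": 0,"ty": 0.2,"tz": 0,"rx": 0,"ry": 0,"rz": -0.3,"gripper": 0},
    {"tx": 0,"ty": 0,"tz": 0,"rx": 0,"ry": 0,"rz": 0,"gripper": -0.5},
    {"tx": 0,"ty": 0,"tz": 0,"rx": 0,"ry": 0,"rz": 0,"gripper": -1},
    {"tx": 0,"ty": 0,"tz": 0,"rx": 0,"ry": 0,"rz": 0,"gripper": -1},
    {"tx": 0,"ty": 0,"tz": 0,"rx": 0,"ry": 0,"rz": 0,"gripper": -1},
    {"tx": 0,"ty": 0,"tz": 0,"rx": 0,"ry": 0,"rz": 0,"gripper": -1},
    {"tx": 0,"ty": 0,"tz": 0,"rx": 0,"ry": 0,"rz": 0,"gripper": -1}
  ],
  "squeeze": 30
}}

```text
clock: 7.75
eef_pos: [504.2, -24.0, 53.3]
tcp_rot: [-3.138, -0.0, 1.78]
contact_force: [-6.6, -3.7, 2.5]
opening: 0.103
```

```bash
python3 -c "
from h import *
cover(); to(jw(-69,-80,55),np.pi/2+PSI)"
```

```text
869 cover angle 0.26194944948060767 x [-61.6476859   93.27023137] z [ 55.69195668 101.42919548]
t 7.8 tcp [504.2 -24.   53.3] [-3.138 -0.     1.78 ] F [-6.7 -3.6  3.7] op 0.103
need cm (tool axes) [-0.04  0.18 -0.17] rz deg 0.67
```

Gripped (opening 0.103, about 10 mm). Compute the arc rows.

```bash
python3 -c "
import numpy as np
a=np.linspace(.263,1.571,25); x=np.r_[0,(np.round((17*(np.cos(.263)-np.cos(a[1:]))),1))]; z=np.r_[0,np.round(17*(np.sin(a[1:])-np.sin(.263)),1)]
print(np.c_[np.diff(x),-np.diff(z)].round(1).tolist())"
```

```text
[[0.3, -0.9], [0.3, -0.9], [0.3, -0.8], [0.4, -0.8], [0.5, -0.9], [0.5, -0.7], [0.5, -0.8], [0.6, -0.7], [0.6, -0.7], [0.7, -0.7], [0.7, -0.6], [0.7, -0.6], [0.7, -0.5], [0.8, -0.5], [0.8, -0.5], [0.8, -0.4], [0.9, -0.4], [0.9, -0.3], [0.8, -0.3], [0.9, -0.2], [1.0, -0.2], [0.9, -0.1], [0.9, -0.1], [0.9, -0.0]]
```

>>> {"op": "move_arm", "data": {
  "increments": [
    {"tx": 0,"ty": 0.3,"tz": -0.9,"rx": 0,"ry": 0,"rz": 0,"gripper": -1},
    {"tx": 0,"ty": 0.3,"tz": -0.9,"rx": 0,"ry": 0,"rz": 0,"gripper": -1},
    {"tx": 0,"ty": 0.3,"tz": -0.8,"rx": 0,"ry": 0,"rz": 0,"gripper": -1},
    {"tx": 0,"ty": 0.4,"tz": -0.8,"rx": 0,"ry": 0,"rz": 0,"gripper": -1},
    {"tx": 0,"ty": 0.5,"tz": -0.9,"rx": 0,"ry": 0,"rz": 0,"gripper": -1},
    {"tx": 0,"ty": 0.5,"tz": -0.7,"rx": 0,"ry": 0,"rz": 0,"gripper": -1}
  ]
}}

```text
clock: 8.4
eef_pos: [525.5, -19.7, 103.4]
tcp_rot: [-3.135, -0.0, 1.781]
contact_force: [-10.7, -7.6, 1.6]
opening: 0.106
```

```bash
python3 -c "
from h import *
cover(); to(jw(-69,-80,55),np.pi/2+PSI)"
```

```text
870 cover angle 0.5746364094430951 x [-39.40151148  93.30171026] z [ 57.49048799 145.35431665]
t 8.45 tcp [526.2 -19.6 104.4] [-3.135  0.     1.781] F [-11.5  -5.5   9.4] op 0.104
need cm (tool axes) [-0.01 -2.03  4.95] rz deg 0.68
```

Works (0.575 of an expected 0.59). Continue.

>>> {"op": "move_arm", "data": {
  "increments": [
    {"tx": 0,"ty": 0.5,"tz": -0.8,"rx": 0,"ry": 0,"rz": 0,"gripper": -1},
    {"tx": 0,"ty": 0.6,"tz": -0.7,"rx": 0,"ry": 0,"rz": 0,"gripper": -1},
    {"tx": 0,"ty": 0.6,"tz": -0.7,"rx": 0,"ry": 0,"rz": 0,"gripper": -1},
    {"tx": 0,"ty": 0.7,"tz": -0.7,"rx": 0,"ry": 0,"rz": 0,"gripper": -1},
    {"tx": 0,"ty": 0.7,"tz": -0.6,"rx": 0,"ry": 0,"rz": 0,"gripper": -1},
    {"tx": 0,"ty": 0.7,"tz": -0.6,"rx": 0,"ry": 0,"rz": 0,"gripper": -1},
    {"tx": 0,"ty": 0.7,"tz": -0.5,"rx": 0,"ry": 0,"rz": 0,"gripper": -1},
    {"tx": 0,"ty": 0.8,"tz": -0.5,"rx": 0,"ry": 0,"rz": 0,"gripper": -1},
    {"tx": 0,"ty": 0.8,"tz": -0.5,"rx": 0,"ry": 0,"rz": 0,"gripper": -1}
  ]
}}

```text
clock: 9.35
eef_pos: [586.5, -7.5, 160.9]
tcp_rot: [-3.137, 0.001, 1.78]
contact_force: [-6.0, -7.2, 6.4]
opening: 0.105
```

>>> {"op": "move_arm", "data": {
  "increments": [
    {"tx": 0,"ty": 0.8,"tz": -0.4,"rx": 0,"ry": 0,"rz": 0,"gripper": -1},
    {"tx": 0,"ty": 0.9,"tz": -0.4,"rx": 0,"ry": 0,"rz": 0,"gripper": -1},
    {"tx": 0,"ty": 0.9,"tz": -0.3,"rx": 0,"ry": 0,"rz": 0,"gripper": -1},
    {"tx": 0,"ty": 0.8,"tz": -0.3,"rx": 0,"ry": 0,"rz": 0,"gripper": -1},
    {"tx": 0,"ty": 0.9,"tz": -0.2,"rx": 0,"ry": 0,"rz": 0,"gripper": -1},
    {"tx": 0,"ty": 1.0,"tz": -0.2,"rx": 0,"ry": 0,"rz": 0,"gripper": -1},
    {"tx": 0,"ty": 0.9,"tz": -0.1,"rx": 0,"ry": 0,"rz": 0,"gripper": -1},
    {"tx": 0,"ty": 0.9,"tz": -0.1,"rx": 0,"ry": 0,"rz": 0,"gripper": -1},
    {"tx": 0,"ty": 0.9,"tz": 0,"rx": 0,"ry": 0,"rz": 0,"gripper": -1},
    {"tx": 0,"ty": 0,"tz": 0,"rx": 0,"ry": 0,"rz": 0,"gripper": -1}
  ]
}}

```text
clock: 10.35
eef_pos: [668.3, 9.3, 180.6]
tcp_rot: [3.14, 0.002, 1.78]
contact_force: [3.0, -4.7, 2.6]
opening: 0.101
```

```bash
python3 -c "
from h import *
cover(); to(jw(95,-80,180),np.pi/2+PSI)"
```

```text
return _methods._mean(a, axis=axis, dtype=dtype,
  ret = um.true_divide(
Traceback (most recent call last):
  File "h.py", line 28, in cover
    A=np.c_[x[k],z[k]]; m=np.median(A,0); d=np.linalg.svd(A-m,full_matrices=False)[2][0]
                                            ~~~~~~~~~~~~~~~~~~~~~~~~~~~~~~~~~~~~~~~~~^^^
IndexError: index 0 is out of bounds for axis 0 with size 0
```

```bash
sed -i 's/&(x<120)&(x>-90)&(p.astype(int).sum(2)>330)/\&(x<140)\&(x>40)\&(z>80)/' h.py; python3 -c "
from h import *
cover(); to(jw(95,-80,180),np.pi/2+PSI)"
```

```text
310 cover angle 1.5911621833837648 x [ 93.82529215 102.9343211 ] z [ 84.08332126 228.91973606]
t 10.45 tcp [668.1   9.3 180.6] [3.139e+00 2.000e-03 1.780e+00] F [ 1.9 -5.9  2. ] op 0.1
need cm (tool axes) [-0.08 -0.15  0.06] rz deg 0.65
```

Upright (about 1.59). Release, rise, and turn for the tin.

>>> {"op": "move_arm", "data": {
  "increments": [
    {"tx": 0,"ty": 0,"tz": 0,"rx": 0,"ry": 0,"rz": 0,"gripper": 0},
    {"tx": 0,"ty": 0,"tz": 0,"rx": 0,"ry": 0,"rz": 0,"gripper": 0.5},
    {"tx": 0,"ty": 0,"tz": 0,"rx": 0,"ry": 0,"rz": 0,"gripper": 1},
    {"tx": 0,"ty": 0,"tz": 0,"rx": 0,"ry": 0,"rz": 0,"gripper": 1},
    {"tx": 0,"ty": 0,"tz": 0,"rx": 0,"ry": 0,"rz": 0,"gripper": 1},
    {"tx": 0,"ty": 0,"tz": -2,"rx": 0,"ry": 0,"rz": 0,"gripper": 1},
    {"tx": 0,"ty": 0,"tz": -3,"rx": 0,"ry": 0,"rz": 0,"gripper": 1},
    {"tx": 0,"ty": 0,"tz": -4,"rx": 0,"ry": 0,"rz": 0,"gripper": 1},
    {"tx": 0,"ty": 0,"tz": -4,"rx": 0,"ry": 0,"rz": 0,"gripper": 1},
    {"tx": -4,"ty": -2,"tz": 0,"rx": 0,"ry": 0,"rz": 0,"gripper": 1},
    {"tx": -4,"ty": -2,"tz": 0,"rx": 0,"ry": 0,"rz": 0,"gripper": 1}
  ]
}}

```text
clock: 11.55
eef_pos: [644.9, -76.1, 311.5]
tcp_rot: [3.139, 0.001, 1.783]
contact_force: [-0.1, -0.4, -0.8]
opening: 1.0
```

>>> {"op": "move_arm", "data": {
  "increments": [
    {"tx": 0,"ty": 0,"tz": 0,"rx": 0,"ry": 0,"rz": 8.4,"gripper": 1},
    {"tx": 0,"ty": 0,"tz": 0,"rx": 0,"ry": 0,"rz": 8.4,"gripper": 1},
    {"tx": 0,"ty": 0,"tz": 0,"rx": 0,"ry": 0,"rz": 8.4,"gripper": 1},
    {"tx": 0,"ty": 0,"tz": 0,"rx": 0,"ry": 0,"rz": 8.4,"gripper": 1},
    {"tx": 0,"ty": 0,"tz": 0,"rx": 0,"ry": 0,"rz": 8.4,"gripper": 1},
    {"tx": 0,"ty": 0,"tz": 0,"rx": 0,"ry": 0,"rz": 8.4,"gripper": 1},
    {"tx": 0,"ty": 0,"tz": 0,"rx": 0,"ry": 0,"rz": 8.4,"gripper": 1},
    {"tx": 0,"ty": 0,"tz": 0,"rx": 0,"ry": 0,"rz": 8.4,"gripper": 1},
    {"tx": 0,"ty": 0,"tz": 0,"rx": 0,"ry": 0,"rz": 8.4,"gripper": 1},
    {"tx": 0,"ty": 0,"tz": 0,"rx": 0,"ry": 0,"rz": 0,"gripper": 1}
  ]
}}

```text
clock: 12.55
eef_pos: [644.2, -76.0, 309.7]
tcp_rot: [-3.142, 0.0, 0.459]
contact_force: [0.7, -0.1, 0.4]
opening: 1.0
```

Run:
```python
from h import *
p,W=cloud("top"); w=W[215:265,335:382].reshape(-1,3); hi=w[(w[:,2]>66)&(w[:,2]<85)]; print("tin",rect(hi),np.median(hi,0))
cover(); to([469.2,-328,200],.457)
```

```text
tin (array([ 469.1, -326.8]), array([112.7,  63.4]), 26.01) [ 468.95404534 -325.8735809    73.91147596]
371 cover angle 1.5888269798329349 x [ 93.25261443 102.1201365 ] z [ 81.64368598 228.44843662]
t 12.65 tcp [644.2 -76.  309.6] [-3.141  0.     0.465] F [0.1 0.9 0.6] op 0.997
need cm (tool axes) [-26.94  14.67  10.96] rz deg 0.47
```

>>> {"op": "move_arm", "data": {
  "increments": [
    {"tx": -3.9,"ty": 2.1,"tz": 1,"rx": 0,"ry": 0,"rz": 0.5,"gripper": 1},
    {"tx": -3.9,"ty": 2.1,"tz": 1,"rx": 0,"ry": 0,"rz": 0,"gripper": 1},
    {"tx": -3.9,"ty": 2.1,"tz": 1,"rx": 0,"ry": 0,"rz": 0,"gripper": 1},
    {"tx": -3.9,"ty": 2.1,"tz": 1,"rx": 0,"ry": 0,"rz": 0,"gripper": 1},
    {"tx": -3.9,"ty": 2.1,"tz": 1,"rx": 0,"ry": 0,"rz": 0,"gripper": 1},
    {"tx": -3.9,"ty": 2.1,"tz": 1,"rx": 0,"ry": 0,"rz": 0,"gripper": 1},
    {"tx": -3.5,"ty": 2.1,"tz": 1,"rx": 0,"ry": 0,"rz": 0,"gripper": 1},
    {"tx": 0,"ty": 0,"tz": 3,"rx": 0,"ry": 0,"rz": 0,"gripper": 1},
    {"tx": 0,"ty": 0,"tz": 1,"rx": 0,"ry": 0,"rz": 0,"gripper": 1},
    {"tx": 0,"ty": 0,"tz": 0,"rx": 0,"ry": 0,"rz": 0,"gripper": 1}
  ]
}}

```text
clock: 13.65
eef_pos: [466.0, -325.2, 198.2]
tcp_rot: [-3.139, 0.001, 0.454]
contact_force: [0.9, 0.9, 0.0]
opening: 1.0
```

Run:
```python
from h import *
for z in(50,65,80,95): print(z,((proj("scene",jw(-22,-80,z))-[270,150])*8).round())
to([469.2,-328,30],.457)
```

```text
50 [370. 400.]
65 [371. 381.]
80 [373. 362.]
95 [374. 342.]
t 13.65 tcp [ 466.  -325.2  198.2] [-3.139e+00  1.000e-03  4.540e-01] F [0.9 0.9 0. ] op 1.0
need cm (tool axes) [ 0.19  0.45 16.82] rz deg -0.17
```

The open fingertip sat at about z 88 in the picture with the TCP reading 52: the fingers end roughly 22 mm higher than the state says, so I'll go to a reading of about 10 for the tin.

>>> {"op": "move_arm", "data": {
  "increments": [
    {"tx": 0.2,"ty": 0.4,"tz": 4,"rx": 0,"ry": 0,"rz": -0.2,"gripper": 1},
    {"tx": 0,"ty": 0,"tz": 4,"rx": 0,"ry": 0,"rz": 0,"gripper": 1},
    {"tx": 0,"ty": 0,"tz": 4,"rx": 0,"ry": 0,"rz": 0,"gripper": 1},
    {"tx": 0,"ty": 0,"tz": 3,"rx": 0,"ry": 0,"rz": 0,"gripper": 1},
    {"tx": 0,"ty": 0,"tz": 2.5,"rx": 0,"ry": 0,"rz": 0,"gripper": 1},
    {"tx": 0,"ty": 0,"tz": 1.3,"rx": 0,"ry": 0,"rz": 0,"gripper": 1},
    {"tx": 0,"ty": 0,"tz": 0,"rx": 0,"ry": 0,"rz": 0,"gripper": 1}
  ]
}}

```text
clock: 14.35
eef_pos: [470.5, -327.9, 10.9]
tcp_rot: [-3.14, 0.001, 0.458]
contact_force: [-0.3, 0.1, -0.3]
opening: 1.002
```

>>> {"op": "move_arm", "data": {
  "increments": [
    {"tx": 0,"ty": 0,"tz": 0,"rx": 0,"ry": 0,"rz": 0,"gripper": 0.4},
    {"tx": 0,"ty": 0,"tz": 0,"rx": 0,"ry": 0,"rz": 0,"gripper": -1},
    {"tx": 0,"ty": 0,"tz": 0,"rx": 0,"ry": 0,"rz": 0,"gripper": -1},
    {"tx": 0,"ty": 0,"tz": 0,"rx": 0,"ry": 0,"rz": 0,"gripper": -1},
    {"tx": 0,"ty": 0,"tz": 0,"rx": 0,"ry": 0,"rz": 0,"gripper": -1}
  ],
  "squeeze": 60
}}

```text
clock: 14.85
eef_pos: [471.8, -329.5, 13.6]
tcp_rot: [3.139, -0.002, 0.456]
contact_force: [0.7, 1.5, 6.1]
opening: 0.695
```

Run:
```python
from h import *
to([469.2,-328,150],PSI)
```

```text
t 14.85 tcp [ 471.8 -329.5   13.6] [ 3.139e+00 -2.000e-03  4.560e-01] F [0.7 1.5 6.1] op 0.695
need cm (tool axes) [ -0.14  -0.21 -13.64] rz deg 14.76
```

>>> {"op": "move_arm", "data": {
  "increments": [
    {"tx": 0,"ty": 0,"tz": -1.5,"rx": 0,"ry": 0,"rz": 0,"gripper": -1},
    {"tx": 0,"ty": 0,"tz": -3,"rx": 0,"ry": 0,"rz": 0,"gripper": -1},
    {"tx": 0,"ty": 0,"tz": -4,"rx": 0,"ry": 0,"rz": 0,"gripper": -1},
    {"tx": 0,"ty": 0,"tz": -3,"rx": 0,"ry": 0,"rz": 0,"gripper": -1},
    {"tx": 0,"ty": 0,"tz": 0,"rx": 0,"ry": 0,"rz": 7.4,"gripper": -1},
    {"tx": 0,"ty": 0,"tz": 0,"rx": 0,"ry": 0,"rz": 7.4,"gripper": -1},
    {"tx": 0,"ty": 0,"tz": 0,"rx": 0,"ry": 0,"rz": 0,"gripper": -1}
  ]
}}

```text
clock: 15.55
eef_pos: [470.0, -328.6, 127.8]
tcp_rot: [3.141, -0.0, 0.195]
contact_force: [-0.5, -0.1, -6.1]
opening: 0.693
```

Run:
```python
from h import *
to(jw(-24,-10,130),PSI)
```

```text
t 15.55 tcp [ 470.  -328.6  127.8] [ 3.141 -0.     0.195] F [-0.5 -0.1 -6.1] op 0.693
need cm (tool axes) [ 13.94 -36.19  -0.23] rz deg -0.15
```

Weight (6 N) carried. Travel to above the board, about 14 mm short of both stops.

>>> {"op": "move_arm", "data": {
  "increments": [
    {"tx": 1,"ty": -2.6,"tz": 0,"rx": 0,"ry": 0,"rz": -0.1,"gripper": -1},
    {"tx": 1.4,"ty": -3.6,"tz": 0,"rx": 0,"ry": 0,"rz": 0,"gripper": -1},
    {"tx": 1.4,"ty": -3.6,"tz": 0,"rx": 0,"ry": 0,"rz": 0,"gripper": -1},
    {"tx": 1.4,"ty": -3.6,"tz": 0,"rx": 0,"ry": 0,"rz": 0,"gripper": -1},
    {"tx": 1.4,"ty": -3.6,"tz": 0,"rx": 0,"ry": 0,"rz": 0,"gripper": -1},
    {"tx": 1.4,"ty": -3.6,"tz": 0,"rx": 0,"ry": 0,"rz": 0,"gripper": -1},
    {"tx": 1.4,"ty": -3.6,"tz": 0,"rx": 0,"ry": 0,"rz": 0,"gripper": -1},
    {"tx": 1.4,"ty": -3.6,"tz": 0,"rx": 0,"ry": 0,"rz": 0,"gripper": -1},
    {"tx": 1.4,"ty": -3.6,"tz": 0,"rx": 0,"ry": 0,"rz": 0,"gripper": -1},
    {"tx": 1.3,"ty": -3.1,"tz": 0,"rx": 0,"ry": 0,"rz": 0,"gripper": -1},
    {"tx": 0.4,"ty": -1.7,"tz": 0,"rx": 0,"ry": 0,"rz": 0,"gripper": -1},
    {"tx": 0,"ty": 0,"tz": 0,"rx": 0,"ry": 0,"rz": 0,"gripper": -1}
  ]
}}

```text
clock: 16.75
eef_pos: [534.8, 55.7, 126.9]
tcp_rot: [-3.141, 0.0, 0.205]
contact_force: [-1.0, 0.1, -6.3]
opening: 0.687
```

```bash
cat >> h.py <<'E'
def tin(zlo,zhi):
    for c in("top","scene"):
        p,W=cloud(c); dj=W-J; cs,sn=np.cos(PSI),np.sin(PSI); x=cs*dj[...,0]+sn*dj[...,1]; y=-sn*dj[...,0]+cs*dj[...,1]; z=W[...,2]
        q=p.astype(int); k=(z>zlo)&(z<zhi)&(x>-110)&(x<70)&(abs(y)<70)&(q.sum(2)>200)
        P=np.c_[x[k],y[k]]
        if len(P)>30: print(c,k.sum(),"tin top in jig",rect(P),"x",np.percentile(x[k],[2,98]).round(1),"y",np.percentile(y[k],[2,98]).round(1),"z",np.percentile(z[k],[5,50,95]).round(1))
E
python3 - <<'E'
from h import *
tin(170,215); to(jw(-24,-10,30),PSI); cover()
E
```

```text
top 164 tin top in jig (array([-67. ,   3.5]), array([33.4, 42.5]), 1.39) x [-81.8 -53.1] y [-15.8  24.2] z [184.  188.1 192.1]
scene 338 tin top in jig (array([-28.3,   4.7]), array([ 98.5, 119.1]), 89.58) x [-82.3  27.9] y [-43.6  18.8] z [175.1 188.6 195.4]
t 16.85 tcp [534.6  53.6 126.8] [3.141e+00 1.000e-03 2.030e-01] F [ 0.3 -0.6 -5.7] op 0.688
need cm (tool axes) [0.18 0.04 9.68] rz deg 0.28
356 cover angle 1.5939820681110661 x [ 94.14402584 102.55699443] z [ 84.58248542 228.59951566]
```

>>> {"op": "move_arm", "data": {
  "increments": [
    {"tx": 0,"ty": 0,"tz": 1.5,"rx": 0,"ry": 0,"rz": 0.3,"gripper": -1},
    {"tx": 0,"ty": 0,"tz": 2,"rx": 0,"ry": 0,"rz": 0,"gripper": -1},
    {"tx": 0,"ty": 0,"tz": 2,"rx": 0,"ry": 0,"rz": 0,"gripper": -1},
    {"tx": 0,"ty": 0,"tz": 1.5,"rx": 0,"ry": 0,"rz": 0,"gripper": -1},
    {"tx": 0,"ty": 0,"tz": 1,"rx": 0,"ry": 0,"rz": 0,"gripper": -1},
    {"tx": 0,"ty": 0,"tz": 0.7,"rx": 0,"ry": 0,"rz": 0,"gripper": -1},
    {"tx": 0,"ty": 0,"tz": 0.5,"rx": 0,"ry": 0,"rz": 0,"gripper": -1},
    {"tx": 0,"ty": 0,"tz": 0.2,"rx": 0,"ry": 0,"rz": 0,"gripper": -1},
    {"tx": 0,"ty": 0,"tz": 0.2,"rx": 0,"ry": 0,"rz": 0,"gripper": -1},
    {"tx": 0,"ty": 0,"tz": 0,"rx": 0,"ry": 0,"rz": 0,"gripper": -1}
  ]
}}

```text
clock: 17.9
eef_pos: [535.3, 53.6, 30.9]
tcp_rot: [3.142, -0.0, 0.194]
contact_force: [0.8, 0.0, -5.6]
opening: 0.694
```

>>> {"op": "move_arm", "data": {
  "increments": [
    {"tx": 0,"ty": 0,"tz": 0.1,"rx": 0,"ry": 0,"rz": 0,"gripper": -1},
    {"tx": 0,"ty": 0,"tz": 0.1,"rx": 0,"ry": 0,"rz": 0,"gripper": -1},
    {"tx": 0,"ty": 0,"tz": 0,"rx": 0,"ry": 0,"rz": 0,"gripper": -1}
  ]
}}

```text
clock: 18.2
eef_pos: [535.4, 53.6, 29.7]
tcp_rot: [3.141, -0.001, 0.194]
contact_force: [-3.3, 0.5, 5.2]
opening: 0.69
```

Run:
```python
from h import *
tin(80,98); to(jw(-10,5,30),PSI)
p,W=cloud("scene"); cv2.imwrite("pics/s3.png",cv2.resize(p[120:240,270:410,::-1],None,fx=5,fy=5,interpolation=cv2.INTER_CUBIC))
```

```text
top 136 tin top in jig (array([-67.9,   2.4]), array([30.2, 42.6]), 3.63) x [-82.3 -53.9] y [-16.3  22.3] z [85.6 90.4 95. ]
scene 255 tin top in jig (array([-27.9, -16.6]), array([ 81.5, 113.7]), 88.78) x [-83.4  26.3] y [-44.3  17.7] z [84.7 91.5 96.8]
t 18.3 tcp [535.4  53.7  29.7] [ 3.142e+00 -1.000e-03  1.940e-01] F [-2.9  0.2  6.2] op 0.69
need cm (tool axes) [ 1.49 -1.47 -0.03] rz deg -0.23
```

View pics/s3.png

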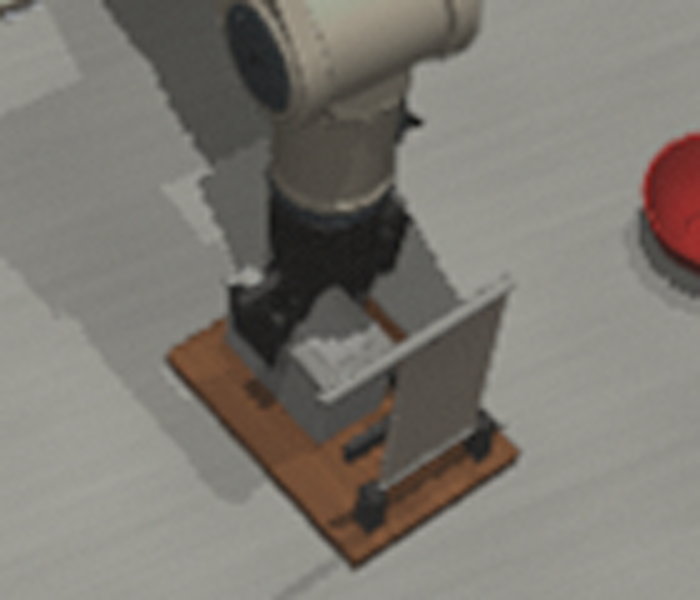

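The tin stands on the board with the far stop (365,440) clear ahead and the cover upright. Slide to the far stop first, stepwise.

>>> {"op": "move_arm", "data": {
  "increments": [
    {"tx": 0.4,"ty": 0,"tz": 0,"rx": 0,"ry": 0,"rz": 0,"gripper": -1},
    {"tx": 0.4,"ty": 0,"tz": 0,"rx": 0,"ry": 0,"rz": 0,"gripper": -1},
    {"tx": 0.3,"ty": 0,"tz": 0,"rx": 0,"ry": 0,"rz": 0,"gripper": -1},
    {"tx": 0.2,"ty": 0,"tz": 0,"rx": 0,"ry": 0,"rz": 0,"gripper": -1},
    {"tx": 0,"ty": 0,"tz": 0,"rx": 0,"ry": 0,"rz": 0,"gripper": -1}
  ],
  "squeeze": 80
}}

```text
clock: 18.85
eef_pos: [546.1, 55.8, 29.7]
tcp_rot: [-3.141, 0.003, 0.194]
contact_force: [-11.2, -1.7, 15.3]
opening: 0.691
```

>>> {"op": "move_arm", "data": {
  "increments": [
    {"tx": 0.1,"ty": 0,"tz": 0,"rx": 0,"ry": 0,"rz": 0,"gripper": -1},
    {"tx": 0.1,"ty": 0,"tz": 0,"rx": 0,"ry": 0,"rz": 0,"gripper": -1},
    {"tx": 0,"ty": 0,"tz": 0,"rx": 0,"ry": 0,"rz": 0,"gripper": -1}
  ]
}}

```text
clock: 19.15
eef_pos: [546.2, 55.8, 29.8]
tcp_rot: [-3.141, 0.007, 0.194]
contact_force: [-19.4, -3.0, 24.5]
opening: 0.684
```

>>> {"op": "move_arm", "data": {
  "increments": [
    {"tx": 0.1,"ty": 0,"tz": 0,"rx": 0,"ry": 0,"rz": 0,"gripper": -1},
    {"tx": 0.1,"ty": 0,"tz": 0,"rx": 0,"ry": 0,"rz": 0,"gripper": -1},
    {"tx": 0,"ty": 0,"tz": 0,"rx": 0,"ry": 0,"rz": 0,"gripper": -1}
  ]
}}

```text
clock: 19.45
eef_pos: [549.0, 56.4, 29.8]
tcp_rot: [-3.141, 0.005, 0.194]
contact_force: [-8.3, -0.6, 9.1]
opening: 0.694
```

>>> {"op": "move_arm", "data": {
  "increments": [
    {"tx": 0,"ty": 0,"tz": -0.05,"rx": 0,"ry": 0,"rz": 0,"gripper": -1},
    {"tx": 0.1,"ty": 0,"tz": 0,"rx": 0,"ry": 0,"rz": 0,"gripper": -1},
    {"tx": 0.1,"ty": 0,"tz": 0,"rx": 0,"ry": 0,"rz": 0,"gripper": -1},
    {"tx": 0,"ty": 0,"tz": 0,"rx": 0,"ry": 0,"rz": 0,"gripper": -1}
  ]
}}

```text
clock: 19.85
eef_pos: [551.3, 56.7, 29.8]
tcp_rot: [-3.142, 0.005, 0.194]
contact_force: [-14.3, -2.4, 16.4]
opening: 0.688
```

>>> {"op": "move_arm", "data": {
  "increments": [
    {"tx": 0.1,"ty": 0,"tz": 0,"rx": 0,"ry": 0,"rz": 0,"gripper": -1},
    {"tx": 0.1,"ty": 0,"tz": 0,"rx": 0,"ry": 0,"rz": 0,"gripper": -1},
    {"tx": 0,"ty": 0,"tz": 0,"rx": 0,"ry": 0,"rz": 0,"gripper": -1}
  ]
}}

```text
clock: 20.15
eef_pos: [551.3, 56.8, 29.9]
tcp_rot: [-3.142, 0.008, 0.194]
contact_force: [-21.1, -4.8, 24.6]
opening: 0.686
```

Run:
```python
from h import *
tin(80,98); to(jw(-10,5,30),PSI)
```

```text
top 122 tin top in jig (array([-44. ,   3.8]), array([41.1, 32.1]), 79.84) x [-61.3 -33.5] y [-17.9  23. ] z [87.  91.5 95.1]
scene 223 tin top in jig (array([-10.5, -12. ]), array([ 65.6, 118.4]), 89.62) x [-65.6  45. ] y [-43.1  17.7] z [83.9 91.4 96.4]
t 20.25 tcp [551.4  56.7  29.9] [-3.142  0.008  0.194] F [-20.4  -5.4  24.7] op 0.691
need cm (tool axes) [-0.13 -1.47 -0.  ] rz deg -0.21
```

At the far stop (tin spans x −65.6..45). Ease off a bit, then slide left to the side stop.

>>> {"op": "move_arm", "data": {
  "increments": [
    {"tx": -0.2,"ty": 0,"tz": -0.05,"rx": 0,"ry": 0,"rz": 0,"gripper": -1},
    {"tx": 0,"ty": -0.4,"tz": 0,"rx": 0,"ry": 0,"rz": 0,"gripper": -1},
    {"tx": 0,"ty": -0.4,"tz": 0,"rx": 0,"ry": 0,"rz": 0,"gripper": -1},
    {"tx": 0,"ty": -0.3,"tz": 0,"rx": 0,"ry": 0,"rz": 0,"gripper": -1},
    {"tx": 0,"ty": -0.2,"tz": 0,"rx": 0,"ry": 0,"rz": 0,"gripper": -1},
    {"tx": 0,"ty": 0,"tz": 0,"rx": 0,"ry": 0,"rz": 0,"gripper": -1}
  ]
}}

```text
clock: 20.85
eef_pos: [549.3, 67.6, 29.9]
tcp_rot: [3.139, 0.004, 0.194]
contact_force: [-9.9, -15.6, 9.7]
opening: 0.688
```

>>> {"op": "move_arm", "data": {
  "increments": [
    {"tx": 0,"ty": -0.15,"tz": 0,"rx": 0,"ry": 0,"rz": 0,"gripper": -1},
    {"tx": 0,"ty": -0.15,"tz": 0,"rx": 0,"ry": 0,"rz": 0,"gripper": -1},
    {"tx": 0,"ty": 0,"tz": 0,"rx": 0,"ry": 0,"rz": 0,"gripper": -1}
  ]
}}

```text
clock: 21.15
eef_pos: [549.4, 68.2, 30.0]
tcp_rot: [3.135, 0.004, 0.197]
contact_force: [-7.4, -29.8, 9.4]
opening: 0.693
```

Run:
```python
from h import *
tin(80,98); to(jw(-10,5,30),PSI)
```

```text
top 99 tin top in jig (array([-48.3,  18.3]), array([32. , 26.8]), 84.92) x [-61.7 -35.9] y [ 3.  33.9] z [85.7 91.3 95.6]
scene 206 tin top in jig (array([-10.5,   1.6]), array([ 68.7, 114.7]), 88.74) x [-65.7  44.8] y [-32.3  29.3] z [84.8 92.  96.6]
t 21.25 tcp [549.3  68.2  30. ] [3.135 0.004 0.197] F [ -6.1 -28.6   9.4] op 0.685
need cm (tool axes) [-0.15 -0.31 -0.  ] rz deg -0.04
```

Side force is 29 N, but the position suggests possibly 3 mm still missing (friction stick?). Take vertical load off and push again to tell.

>>> {"op": "move_arm", "data": {
  "increments": [
    {"tx": 0,"ty": 0,"tz": -0.1,"rx": 0,"ry": 0,"rz": 0,"gripper": -1},
    {"tx": 0,"ty": 0,"tz": -0.1,"rx": 0,"ry": 0,"rz": 0,"gripper": -1},
    {"tx": 0,"ty": 0,"tz": 0,"rx": 0,"ry": 0,"rz": 0,"gripper": -1}
  ]
}}

```text
clock: 21.55
eef_pos: [549.3, 68.3, 30.3]
tcp_rot: [3.135, 0.004, 0.199]
contact_force: [0.4, -25.5, -13.3]
opening: 0.689
```

Run:
```python
from h import *
to(jw(-10,5,30),PSI)
p,W=cloud("top"); cv2.imwrite("pics/t4.png",cv2.resize(np.clip(p[165:255,185:285,::-1]*1.5,0,255).astype(np.uint8),None,fx=6,fy=6,interpolation=cv2.INTER_CUBIC))
```

```text
t 21.55 tcp [549.3  68.3  30.3] [3.135 0.004 0.199] F [  0.4 -25.5 -13.3] op 0.689
need cm (tool axes) [-0.15 -0.3   0.03] rz deg 0.03
```

View pics/t4.png

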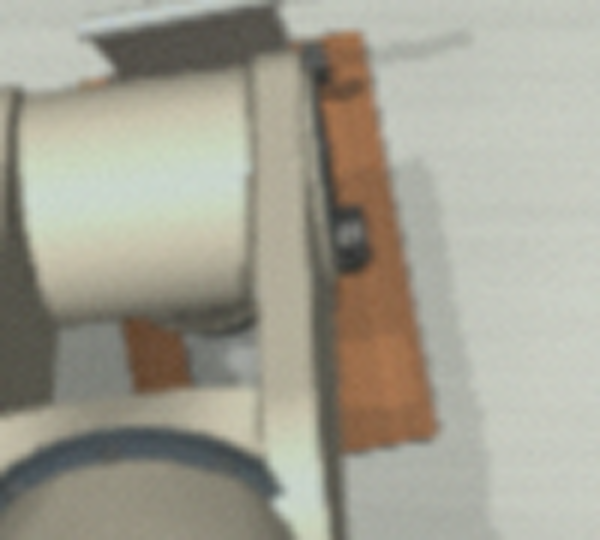

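The arm occludes the tin from the top. But 13 N upward (7 N beyond the weight) with 25 N sideways doesn't lift or move it, so it is truly against the side stop. Set it down again and press forward too.

>>> {"op": "move_arm", "data": {
  "increments": [
    {"tx": 0,"ty": 0.1,"tz": 0.1,"rx": 0,"ry": 0,"rz": 0,"gripper": -1},
    {"tx": 0.1,"ty": 0,"tz": 0.05,"rx": 0,"ry": 0,"rz": 0,"gripper": -1},
    {"tx": 0.1,"ty": 0,"tz": 0,"rx": 0,"ry": 0,"rz": 0,"gripper": -1},
    {"tx": 0,"ty": 0,"tz": 0,"rx": 0,"ry": 0,"rz": 0,"gripper": -1}
  ]
}}

```text
clock: 22.0
eef_pos: [549.3, 68.2, 30.0]
tcp_rot: [3.137, 0.008, 0.198]
contact_force: [-14.3, -24.6, 13.1]
opening: 0.694
```

>>> {"op": "move_arm", "data": {
  "increments": [
    {"tx": 0.1,"ty": 0,"tz": 0,"rx": 0,"ry": 0,"rz": 0,"gripper": -1},
    {"tx": 0.1,"ty": 0,"tz": 0,"rx": 0,"ry": 0,"rz": 0,"gripper": -1},
    {"tx": 0,"ty": 0,"tz": 0,"rx": 0,"ry": 0,"rz": 0,"gripper": -1}
  ]
}}

```text
clock: 22.3
eef_pos: [549.1, 68.2, 30.0]
tcp_rot: [3.137, 0.012, 0.198]
contact_force: [-20.7, -25.7, 20.1]
opening: 0.687
```

Run:
```python
from h import *
tin(80,98); to(jw(-10,5,30),PSI)
```

```text
top 91 tin top in jig (array([-44.6,  17.5]), array([32.8, 26. ]), 80.77) x [-58.8 -34.3] y [ 1.7 34.1] z [87.3 91.1 95.3]
scene 216 tin top in jig (array([-10. ,  -0.1]), array([ 64.7, 116. ]), 87.25) x [-65.9  45.6] y [-32.   28.8] z [83.9 92.1 97.2]
t 22.4 tcp [549.1  68.2  30. ] [3.137 0.012 0.198] F [-21.6 -25.8  18.9] op 0.69
need cm (tool axes) [-0.13 -0.31 -0.  ] rz deg 0.01
```

>>> {"op": "move_arm", "data": {
  "increments": [
    {"tx": 0,"ty": 0,"tz": -0.08,"rx": 0,"ry": 0,"rz": 0,"gripper": -1},
    {"tx": 0,"ty": 0,"tz": 0,"rx": 0,"ry": 0,"rz": 0,"gripper": -1},
    {"tx": 0,"ty": 0,"tz": 0,"rx": 0,"ry": 0,"rz": 0,"gripper": -1},
    {"tx": 0,"ty": 0,"tz": 0,"rx": 0,"ry": 0,"rz": 0,"gripper": -1}
  ]
}}

```text
clock: 22.8
eef_pos: [549.2, 68.2, 30.1]
tcp_rot: [3.137, 0.012, 0.198]
contact_force: [-17.0, -25.1, 9.4]
opening: 0.687
```

Run:
```python
from h import *
to(jw(-10,5,30),PSI); cover()
p,W=cloud("scene"); cv2.imwrite("pics/s5.png",cv2.resize(np.clip(p[165:235,315:385,::-1]*1.4,0,255).astype(np.uint8),None,fx=8,fy=8,interpolation=cv2.INTER_CUBIC))
for n in("jar","scraper","bowl"): print(n,[np.round(o["location"]).tolist() for o in r.place_of(n,"scene")][:2])
```

```text
t 22.8 tcp [549.2  68.2  30.1] [3.137 0.012 0.198] F [-17.  -25.1   9.4] op 0.687
need cm (tool axes) [-0.14 -0.31  0.01] rz deg 0.01
401 cover angle 1.6982682276413676 x [ 42.45159503 102.0454629 ] z [ 82.45315839 229.09503976]
jar [[275.0, 297.0]]
scraper [[249.0, 167.0]]
bowl [[172.0, 414.0]]
```

View pics/s5.png

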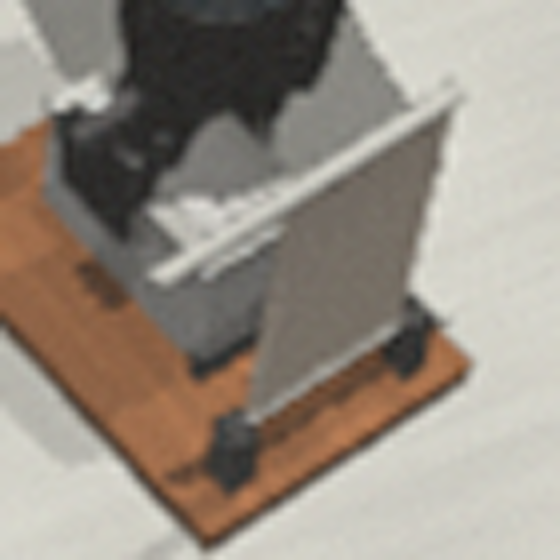

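The tin's end sits on the far stop (dark bar at (220,365), protruding slightly on the right as expected). Last cover check without the tin's pixels, then hand in.

```bash
sed -i 's/&(x>40)&(z>80)/\&(x>80)\&(z>110)/' h.py; python3 -c "
from h import *
cover(); to(jw(-10,5,30),PSI); r.sign_off(); to(jw(-10,5,30),PSI)"
```

```text
306 cover angle 1.5824142979478406 x [ 94.31465613 102.38420942] z [113.06631041 229.31771535]
t 23.1 tcp [549.2  68.2  30.1] [3.137 0.012 0.198] F [-18.1 -24.3   9.2] op 0.689
need cm (tool axes) [-0.14 -0.3   0.01] rz deg 0.02
the job is handed in; nothing more can be done
the job is handed in; nothing more can be done
```

The cover is standing upright and released. The tin is on the board, held in the fingers and pressed into the corner against both stops. I handed the job in at 23.1 s of the 72 s allowed; no verdict is reported.

**Last checks**
- **Cover:** the camera puts it at about 1.58 rad.
- **Pressing:** the wrist feels about 23 N along the board and 20 N sideways. How much of that reaches each stop is inferred rather than measured.
- **Square and flat:** the tool is within 0.01 rad of the jig's yaw and tilts about 0.01 rad. I assume the tin follows the tool.
- **Grip:** the opening reads 0.69, about 59 mm, which matches the tin's width.
- **Bowl, jar and scraper:** the networks find them within 4 pixels of where they started. I did not measure this in mm.

**What failed or disagreed**
- **First grip on the rod:** it missed and closed above the rod. The fingertips end about 22 mm higher than the reported position says, so I went deeper and the second try held.
- **Sideways position:** my jig estimate and the cameras put the tin about 3 to 6 mm short of the side stop. The cameras differ from each other by about 5 mm there. I trusted a contact test instead: with 7 N of lift beyond the tin's weight and 25 N of side push, it did not move, so it should be against the stop.

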